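# Contact-test an inverter control board: slide it under the probe press and hold the lever

### The arm

A 6-joint arm with a two-finger parallel gripper is mounted at the origin on the work surface. World frame = base frame: x ahead of the robot, y to its left, z up, the work surface at z = 0. Lengths are in m, angles in rad, forces in N, time in s.
With the tool pointing down it reaches from about 0.225 to 0.875 m from the base axis. Payload 3.4 kg.
Tool frame: the origin (TCP) lies on the centre line of the jaws, within the pads' length; the fingertips stand 22 mm ahead of it and the grasp point (between the pads) lies 3 mm ahead of it; z points along the fingers, y is the direction in which the jaws open and shut (so a half turn about z gives the same grasp; the last joint's range is limited). The gripper opens to 85 mm and grips with 20 to 120 N. Pads are 22 mm wide; open, the fingers measure 114 mm over their backs; the gripper's body (76 mm by 85 mm) begins 54 mm behind the grasp point. The pads swing forward as they close: fully open they stand 13 mm farther back than shut.
Start: joints at [-1.412, 0.276, 1.505, -0, 1.361, -0.121], TCP at [0.159, -0.553, 0.253] pointing down, gripper open.
Joint ranges: [-2.89, 2.89], [-0.75, 2.08], [0.22, 2.7], [-1.18, 4.32], [0.11, 2.71], [-2.7, 2.7]. Speed limits (rad/s): [2.57, 2.57, 3.14, 3.14, 3.14, 3.14].

### API

Orientations are given as a unit quaternion [w, x, y, z].
In Python, from rig import ctrl, viewer gives the robot as it stands. The module is installed in compiled form; this text tells all that it offers. Calls block until the motion is done:
- ctrl.reach(position, orientation): joint-space move of the TCP to a pose.
- ctrl.servo_line(position, attitude=None, velocity=0.15): straight line of the TCP; attitude=None keeps the orientation; velocity is the mean speed in m/s.
- ctrl.movej(angles): joint-space move.
- ctrl.move_gripper(opening): opening from 0.0 (shut) to 1.0 (fully open); the grip force is fixed at half the most; returns when the fingers have stopped.
- ctrl.hold(seconds).
- ctrl.inverse_kinematics(position, orientation): joint angles nearest the present ones, or None.
- viewer.camera(name): name is "scene" or "top" or "wrist"; returns (picture, depth): 480x640x3 uint8, blue, green, red; 480x640 float32, m along the optical axis (not along the pixel's ray), 0 where there is no reading.
- viewer.camera_params(name): a dict with "camera_matrix" (3x3 intrinsics, pixels), "camera_from_world" (4x4, takes a point from world to camera coordinates); the wrist camera has in their place "mount" (4x4, takes a point from camera to tool coordinates, whose origin is the TCP and whose axes are the flange's). Camera axes: x right, y up, looking along -z (the intrinsics and any distortion apply to the point x, -y, -z); pixel columns grow to the right and rows downward; lengths in m; the calibration is good to about 2 mm. A picture is of the moment at which its call begins: read the wrist's pose just before it. camera_params takes no time and is no camera call.
A pose or a line that the arm cannot do raises ctrl.PlanningError and nothing moves.
- ctrl.finish_job(): hands the job in, once; it reports no verdict.
Readings, each from a call of its own:
- ctrl.get_clock(): time.
- ctrl.get_joints(): joint angles.
- ctrl.get_joint_vel(): joint speeds.
- ctrl.get_joint_torque(): joint torques, N m.
- ctrl.get_tool_pos(): TCP position.
- ctrl.get_orientation(): TCP orientation.
- ctrl.get_wrist_force(): force on the tool from outside, world axes, zero at the start.
- ctrl.get_ft_torque(): the same for the moment, N m.
- ctrl.get_gripper_width(): opening from 0.0 (shut) to 1.0 (fully open).
Only numpy, scipy, OpenCV 4.12 (cv2) and the standard library are available. Lean on these libraries where they do the work, as an engineer would, in place of code of your own. Each camera call takes 0.05 s, during which the arm holds its last target. There are 200 camera calls.

### The job

Slide the circuit-board carrier along the bench, without lifting it, gold test pads first, into the guides of the lever press until it is fully home against the back stop. Then bring the press lever down until the spring probes stand on the board's test pads and are pushed in to their working stroke of 4 mm (they must not bottom at 6 mm), and finish while holding the lever there; keep the lever up until the board is home, and leave the other things on the bench where they are.

Things in the scene. Friction and masses are not known exactly. Their poses are not given: they have to be found in the camera images.
- carrier_centre (a point): Loose test carrier: brown slab 180 x 120 x 14 mm flat on the bench, with a green circuit board, upper face 16 mm above the bench; 0.3 to 0.65 kg. The point is the slab's middle, 8 mm above the bench. Its x axis points to the end that goes in first: the flat half with gold test pads. Relays, capacitors and heat sink (up to 42 mm above the bench) stand on the other half.
- push_bar (a point): Centre of the upright aluminium push bar across the carrier's near end: 8 mm thick, 120 mm wide, from the bench to 34 mm high. The point is 86 mm behind the carrier's middle (its -x side), 17 mm above the bench; axes as the carrier's. Push on its outer face, 90 mm from the carrier's middle. The tall parts begin 29 mm inside it.
- pads (a point): Centre of the square field of gold test pads on the board, 45 mm from the carrier's middle towards the end that goes in first, 16 mm above the bench; axes as the carrier's. When the carrier is home this point lies at nest.
- nest (a point): Fixed grey lever press. The point is on the ram's axis, below the probes, 16 mm above the bench. Its x axis is level and points from the open mouth into the press, to the column; z is up, y to the left looking in. Two guide bars 12 mm high lie along x, 124 mm apart inside, from 60 mm before the point to the back stop; they flare to 170 mm apart at the mouth, 95 mm before it.
- back_stop (a point): Middle of the face of the steel back stop (22 mm high), 45 mm beyond the nest point; axes as the nest's. With the carrier home its leading end touches this face, and the outer face of its push bar is 180 mm before it. The press head, 64 mm wide, 95 to 185 mm above the bench, reaches from the column to 32 mm before the nest point; the raised probe plate's underside is 38 mm high.
- lever: Press lever, on the right-hand side of the press (looking in). Its origin is on its level turning axis (along y), in line with the grip: 37 mm beyond the nest point, 145 mm to its right (nest y = -145 mm), 140 mm above the bench. The grip's middle stays 200 mm from it, on the mouth side; with the lever up the line to it rises 0.87 rad above level, less as it is turned down. A spring returns it up.
- grip (a point): Middle of the lever's black rubber cross grip: a level bar along the nest's y, 24 mm thick (27 over its ribs), 90 mm long. Lever up: 92 mm before the nest point, 293 mm above the bench; at the working stroke 159 mm before it, 182 mm high. It is rigid on the lever (tilts with it); the lever's steel bar joins its inner end, nearer the press. It takes 4 to 10 N down, about 8 N at the working stroke.
- ram (a joint): How far the ram with its probe plate has come down, m: 0 up (lever up), 0.020 at the end of the lever's travel; 25 mm per rad of lever turn. With a board home the probes touch the pads at about 0.0125, are pushed in 4 mm at about 0.0165 (lever turned down 0.66 rad) and bottom (6 mm) at about 0.0185.
- probes (a joint): How far the 16 gold spring probes under the ram are pushed into their plate, m: 0 free, 0.004 working stroke, 0.006 bottomed. Only something under them pushes them in; at 4 mm they press with about 16 N in all.
- meter: Leave alone: digital multimeter lying flat, 150 x 76 x 40 mm.
- power_module: Leave alone: white transistor power module with a copper base and three screw terminals, 106 x 62 x 31 mm.
- capacitor: Leave alone: one loose dark capacitor can standing up, 35 mm across, 54 mm high.
- screw_tray: Leave alone: grey open tray with three compartments of screws, 100 x 140 x 28 mm.
- tape: Leave alone: roll of black tape lying flat, 76 mm across, 19 mm high.
- screwdriver: Leave alone: screwdriver with a black handle, lying on the bench.
- plug: Leave alone: small black solar connector plug, 50 mm long, 19 mm high.
- wrench: Leave alone: steel spanner lying on the bench.
Things that resemble listed ones, but are neither listed nor needed, are in the scene too. Leave any red look-alike of the part that bears carrier_centre alone.

How it is judged:
By the outcome, as a careful person would: the job done as asked, in the order asked, and still so for the second after the job is handed in, while the arm keeps its last pose, push and grip.
It also fails if it takes over 69 s, if anything falls off the work surface, if the arm or the gripper's body presses on something with over 40 N, if the wrist force passes 120 N, or if a joint passes its speed limit or range.

## Working session

There is one attempt and no reset: what is moved stays moved. The work goes in short steps, each a Python script; the robot and the scene stay as the last script left them, time stands still between calls to the robot, and variables do not carry over. Pictures are saved under pics/ and viewed, about 8 in all and at most 12, crops included, and the job is handed in when it is done.

```bash
mkdir -p pics
python3 - <<'E'
from rig import ctrl,viewer
import cv2,numpy as np
for n in("scene","top"):
    p,d=viewer.camera(n); cv2.imwrite(f"pics/{n}0.png",p); np.save(f"{n}0.npy",d)
    q=viewer.camera_params(n); print(n,{k:np.round(v,4).tolist() if not isinstance(v,str) else v for k,v in q.items()})
print(viewer.camera_params("wrist"),ctrl.get_clock(),ctrl.get_orientation())
E
```

```text
scene {'camera_matrix': [[433.5325, 0.0, 312.5852], [0.0, 433.5325, 242.3528], [0.0, 0.0, 1.0]], 'camera_from_world': [[0.8929, 0.45, -0.0141, -0.4574], [-0.2726, 0.5652, 0.7786, 0.0379], [0.3583, -0.6914, 0.6274, -1.4716], [0.0, 0.0, 0.0, 1.0]]}
top {'camera_matrix': [[524.9121, 0.0, 326.5272], [0.0, 524.9121, 245.8646], [0.0, 0.0, 1.0]], 'camera_from_world': [[0.0713, -0.9974, 0.0027, -0.1059], [0.9765, 0.0704, 0.2037, -0.5583], [-0.2033, -0.0119, 0.979, -1.4291], [0.0, 0.0, 0.0, 1.0]]}
{'camera_matrix': array([[380.07973388,   0.        , 321.4005432 ],
       [  0.        , 380.07973388, 238.67375375],
       [  0.        ,   0.        ,   1.        ]]), 'mount': array([[-1.28500441e-03,  9.54079158e-01,  2.99551847e-01,
         7.64801357e-02],
       [ 9.99998851e-01,  1.46700543e-03, -3.82692910e-04,
         6.73783463e-04],
       [-8.04563515e-04,  2.99551011e-01, -9.54079947e-01,
        -1.20509056e-01],
       [ 0.00000000e+00,  0.00000000e+00,  0.00000000e+00,
         1.00000000e+00]])} 0.1 [-8.08706884e-04  9.90228899e-01  1.39449174e-01 -2.53646300e-05]
```

View pics/top0.png

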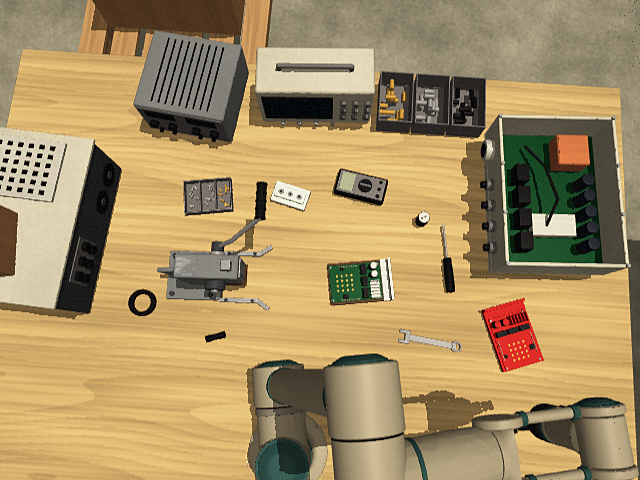

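View pics/scene0.png

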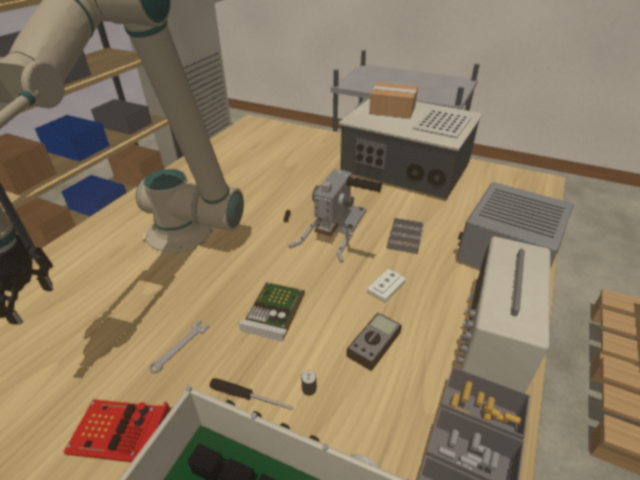

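Candidates for the carrier: the green board at top (360,281), with its pads to the left and white push bar at (390,280), and the red look-alike at (512,335), which I must leave alone. I choose the green one. The press is at (210,275), with its mouth to the right and the grip at (262,200). I'll check this in a close crop and measure by depth.

```bash
cat > h.py <<'E'
import numpy as np,cv2
from rig import ctrl,viewer
def cloud(d,K,Tcw_inv):
    v,u=np.mgrid[0:480,0:640]
    P=np.stack([(u-K[0,2])/K[0,0]*d,-(v-K[1,2])/K[1,1]*d,-d],-1)
    return P@Tcw_inv[:3,:3].T+Tcw_inv[:3,3]
def top(save=None,n="top"):
    p,d=viewer.camera(n);q=viewer.camera_params(n)
    if save: cv2.imwrite(save,p)
    return p,cloud(d,q["camera_matrix"],np.linalg.inv(q["camera_from_world"])),d
E
python3 - <<'E'
from h import *
p=cv2.imread("pics/top0.png");d=np.load("top0.npy");q=viewer.camera_params("top")
W=cloud(d,q["camera_matrix"],np.linalg.inv(q["camera_from_world"]));np.save("W.npy",W)
cv2.imwrite("pics/crop1.png",cv2.resize(p[175:325,150:410],None,fx=3,fy=3,interpolation=cv2.INTER_CUBIC))
print("bench z",np.round(np.median(W[310:330,260:330,2]),4))
r=W[255:310,320:402];z=r[...,2]
m=(z>0.006)&(r[...,0]<9);m=m.astype(np.uint8)
pts=r[m>0]; print("carrier rect",cv2.minAreaRect(pts[:,:2].astype(np.float32)))
hsv=cv2.cvtColor(p,cv2.COLOR_BGR2HSV)[255:310,320:402]
b=(z>0.029)&(z<0.039)&(hsv[...,1]<40)&(hsv[...,2]>150);n,l,s,c=cv2.connectedComponentsWithStats(b.astype(np.uint8))
i=1+np.argmax(s[1:,4]);print("bar",cv2.minAreaRect(r[l==i][:,:2].astype(np.float32)),np.median(r[l==i],0),s[i])
b=(hsv[...,0]>18)&(hsv[...,0]<35)&(hsv[...,1]>90)&(hsv[...,2]>120)&(z>.01);print("gold",r[b].mean(0),b.sum())
# grip
g=W[175:225,250:272];m=(g[...,2]>.25);print("grip",g[m].mean(0),m.sum(),cv2.minAreaRect(g[m][:,:2].astype(np.float32)))
# height map of press
r=W[235:320,160:280];h=np.clip(r[...,2],0,.2)/.2*255
cv2.imwrite("pics/h.png",cv2.resize(cv2.applyColorMap(h.astype(np.uint8),cv2.COLORMAP_JET),None,fx=6,fy=6,interpolation=cv2.INTER_NEAREST))
E
```

```text
bench z 0.0006
carrier rect ((0.4154721200466156, -0.17816893756389618), (0.2831493318080902, 0.2353915274143219), 6.497653007507324)
bar ((0.49148857593536377, -0.25289398431777954), (0.1181880459189415, 0.0073034814558923244), 9.59264087677002) [ 0.48680708 -0.25276978  0.03456017] [67  2  7 42 81]
gold [ 0.44418924 -0.12252259  0.19989707] 98
grip [0.60622707 0.09663321 0.31382543] 448 ((0.45272189378738403, 0.03668916970491409), (0.4447830319404602, 0.07096648961305618), 23.148473739624023)
```

View pics/crop1.png

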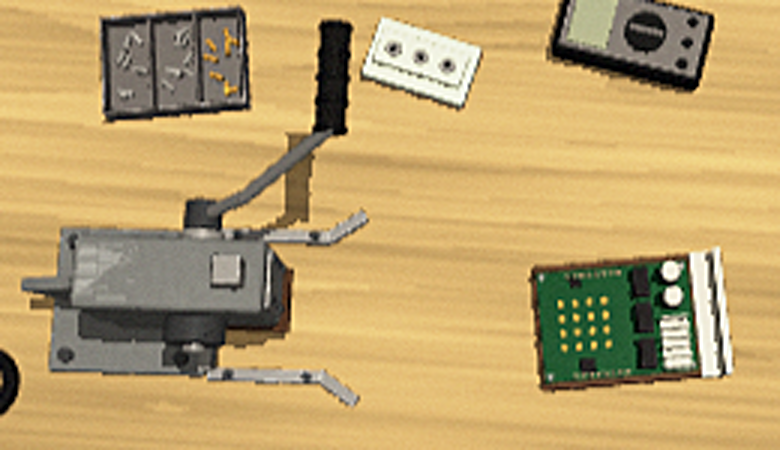

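View pics/h.png

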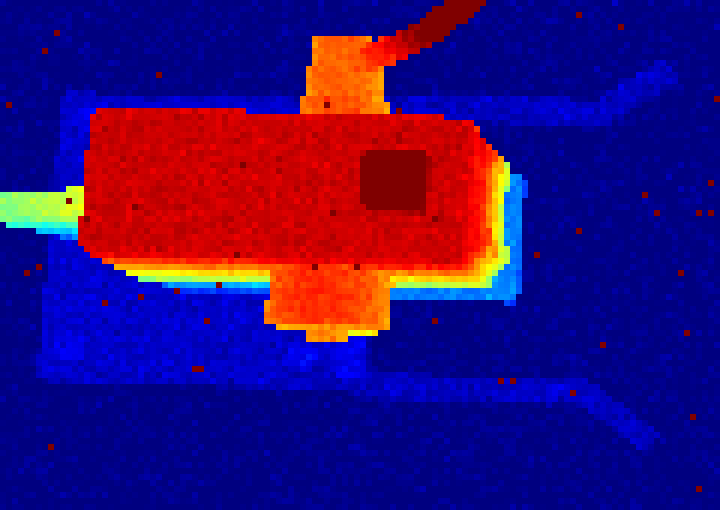

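The crop confirms it: gold pads at crop (585,325), so the leading end faces the press mouth, and the push bar at (712,312). The height map shows the guides at rows ~110 and ~390, with the flare bends at cols ~600 and ~580. Next I'll fit outlier-robust poses.

```bash
cat > fit.py <<'E'
from h import *
def rline(P,deg=1):  # x = a + b*y robust
    m=np.ones(len(P),bool)
    for _ in range(6):
        c=np.polyfit(P[m,1],P[m,0],1);r=P[:,0]-np.polyval(c,P[:,1]);m=abs(r)<2.5*max(np.std(r[m]),.0005)
    return c
def carrier(W,p,box):
    v0,v1,u0,u1=box;r=W[v0:v1,u0:u1];z=r[...,2]
    hsv=cv2.cvtColor(p,cv2.COLOR_BGR2HSV)[v0:v1,u0:u1]
    slab=((z>.009)&(z<.05)).astype(np.uint8);slab=cv2.morphologyEx(slab,cv2.MORPH_OPEN,np.ones((3,3)))
    n,l,s,c=cv2.connectedComponentsWithStats(slab);i=1+np.argmax(s[1:,4])
    pts=r[l==i][:,:2].astype(np.float32)
    g=(hsv[...,0]>15)&(hsv[...,0]<35)&(hsv[...,1]>90)&(hsv[...,2]>120)&(l==i)&(z>.012)&(z<.021)
    gp=r[g]; 
    return cv2.minAreaRect(pts),gp
E
python3 - <<'E'
from fit import *
W=np.load("W.npy");p=cv2.imread("pics/top0.png")
R,g=carrier(W,p,(255,310,320,402));print("slab",R);print("gold rect",cv2.minAreaRect(g[:,:2].astype(np.float32)),g.mean(0),len(g))
for nm,b in(("up",(249,258,226,257)),("lo",(295,304,224,252))):
    r=W[b[0]:b[1],b[2]:b[3]];q=r[(r[...,2]>.009)&(r[...,2]<.016)]
    c=rline(q);e=q[:,0]-np.polyval(c,q[:,1]);print(nm,c,len(q),np.percentile(e,[3,97]),"x at y=.05:",np.polyval(c,.05),q[:,1].min(),q[:,1].max())
for nm,b in(("upflare",(240,258,250,278)),("loflare",(294,312,250,275))):
    r=W[b[0]:b[1],b[2]:b[3]];q=r[(r[...,2]>.008)&(r[...,2]<.018)];print(nm,"ymin end",q[np.argsort(q[:,1])][:6].round(4).tolist())
r=W[235:320,160:280];q=r[(r[...,2]>.17)&(r[...,2]<.195)];print("headtop",cv2.minAreaRect(q[:,:2].astype(np.float32)),np.percentile(q[:,1],[.5,99.5]),np.percentile(q[:,0],[1,99]))
g=W[175:226,248:275];q=g[(g[...,2]>.25)&(g[...,2]<.34)&(g[...,0]<.72)];print("grip",cv2.minAreaRect(q[:,:2].astype(np.float32)),q.mean(0),q.max(0),q.min(0))
E
```

```text
slab ((0.4774308204650879, -0.16828492283821106), (0.12034627050161362, 0.18039122223854065), 9.116877555847168)
gold rect ((0.4839785397052765, -0.17091195285320282), (0.10768868774175644, 0.15688437223434448), 9.697546005249023) [ 0.48707497 -0.13231664  0.01628584] 110
up [-0.01979015  0.53938695] 78 [-0.00605083  0.00649294] x at y=.05: 0.538397445648996 0.1377279227297431 0.22622762148401415
lo [-0.02464351  0.40451306] 77 [-0.00601307  0.0050784 ] x at y=.05: 0.4032808880016264 0.13846690761179978 0.21717319846099853
upflare ymin end [[0.5342, 0.0769, 0.0083], [0.5561, 0.0931, 0.0126], [0.5595, 0.0936, 0.0103], [0.555, 0.0955, 0.017], [0.5609, 0.096, 0.0172], [0.5596, 0.0968, 0.0086]]
loflare ymin end [[0.3823, 0.0831, 0.0084], [0.4223, 0.0839, 0.0093], [0.3845, 0.0857, 0.0135], [0.3817, 0.0886, 0.0107], [0.387, 0.0886, 0.0148], [0.3846, 0.089, 0.009]]
headtop ((0.46536126732826233, 0.2368425726890564), (0.10467220842838287, 0.17536714673042297), 19.143814086914062) [0.15300648 0.31995421] [0.43145504 0.52827605]
grip ((0.6086810231208801, 0.10032389312982559), (0.04332621023058891, 0.10601925849914551), 81.17295837402344) [0.60902213 0.09919959 0.29956759] [0.66157003 0.12885379 0.31211965] [0.55838214 0.08386581 0.25893218]
```

Estimates: nest ≈ (0.468, 0.186) with yaw 91.3°, and carrier ≈ (0.4775, -0.168) with yaw 99.3°. Plan: straddle the push bar lightly, slide the carrier to the mouth while turning it, look, then push it home.

```bash
cat >> h.py <<'E'
from scipy.spatial.transform import Rotation as Ro
def quat(psi,tilt=0):  # psi: yaw of carrier/nest x axis minus 90deg (rad); tool y = that x axis
    x=np.array([-np.cos(psi),-np.sin(psi),0]);y=np.array([-np.sin(psi),np.cos(psi),0]);z=np.cross(x,y)
    R=Ro.from_rotvec(tilt*x)*Ro.from_matrix(np.c_[x,y,z])
    return R.as_quat()[[3,0,1,2]]
def ax(psi): return np.array([-np.sin(psi),np.cos(psi)])
NEST=np.array([.468,.186]);PN=.022
def st(m=""): print(m,"t",round(ctrl.get_clock(),2),"tcp",np.round(ctrl.get_tool_pos(),4),"F",np.round(ctrl.get_wrist_force(),1),"w",round(ctrl.get_gripper_width(),3))
E
python3 - <<'E'
from h import *
psi=np.radians(9.4);bar=np.array([.4915,-.2527])
ctrl.reach([*bar,.14],quat(psi));st("above")
ctrl.move_gripper(.25);ctrl.servo_line([*bar,.043],velocity=.1);st("down")
top("pics/t1.png")
p,_=viewer.camera("wrist");cv2.imwrite("pics/w1.png",p);print(np.round(ctrl.get_joints(),2))
E
```

```text
above t 2.01 tcp [ 0.4915 -0.2533  0.1402] F [-0.5  0.7 -0.1] w 0.998
down t 3.75 tcp [ 0.492  -0.253   0.0436] F [-0.8 -1.1  0.4] w 0.25
[-0.6   0.44  1.84 -0.    0.86 -2.34]
```

View pics/w1.png

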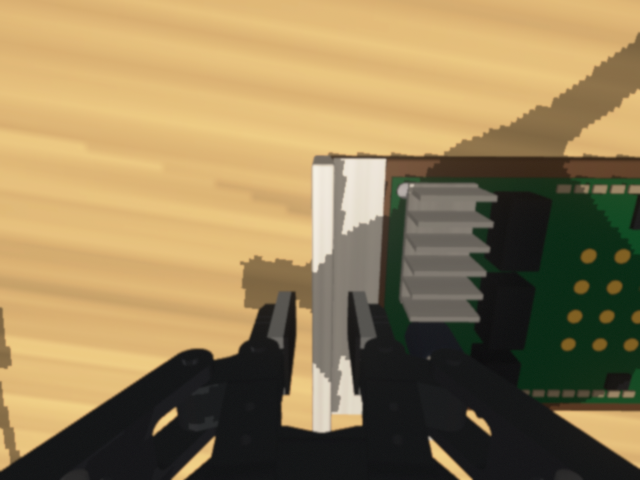

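The fingers straddle the bar (at col ~323), clear of the heat sink at col ~400. I'll close and slide it to the mouth.

Run:
```python
from h import *
ctrl.move_gripper(0.0);st("shut")
a=ax(PN);z=ctrl.get_tool_pos()[2]
pre=NEST-.215*a-.086*a
ctrl.servo_line([*pre,z],attitude=quat(PN),velocity=.08);st("pre")
top("pics/t2.png");p,d=viewer.camera("top");np.save("d2.npy",d)
from fit import carrier
q=viewer.camera_params("top");W=cloud(d,q["camera_matrix"],np.linalg.inv(q["camera_from_world"]));np.save("W2.npy",W)
# slab side edges on the visible flat half
r=W[250:315,262:330];zz=r[...,2];m=cv2.morphologyEx(((zz>.009)&(zz<.03)).astype(np.uint8),cv2.MORPH_OPEN,np.ones((3,3)))
n,l,s,c=cv2.connectedComponentsWithStats(m);print(s[1:])
cv2.imwrite("pics/crop2.png",cv2.resize(p[175:345,150:410],None,fx=3,fy=3,interpolation=cv2.INTER_CUBIC))
```

```text
shut t 4.12 tcp [ 0.4919 -0.2529  0.0438] F [-0.4  0.3  5.3] w 0.071
pre t 6.01 tcp [ 0.4746 -0.1149  0.0438] F [-0.3 -2.2  3.3] w 0.072
[[  1   0   4   3  11]
 [ 18   8  32  42 755]
 [ 58  16   3   4  12]
 [ 56  32   3   4  12]
 [  4  56   3   3   9]]
```

View pics/crop2.png

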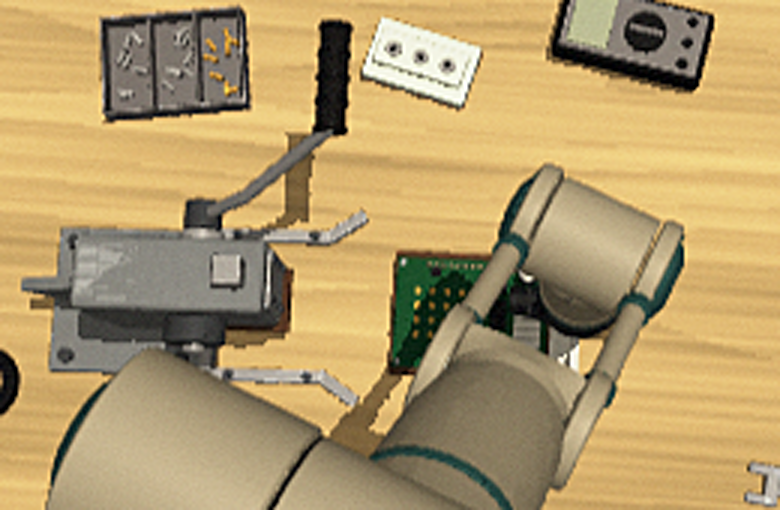

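The carrier is upright before the mouth, with its leading edge at crop col ~395, rows 252–372. I'll measure that edge against the guide centre line.

Run:
```python
from h import *
W=np.load("W2.npy");r=W[250:315,262:330];zz=r[...,2];m=cv2.morphologyEx(((zz>.009)&(zz<.03)).astype(np.uint8),cv2.MORPH_OPEN,np.ones((3,3)))
n,l,s,c=cv2.connectedComponentsWithStats(m);L=(l==2)
a=ax(PN);lat=np.array([a[1],-a[0]]) # right
S=(r[...,:2]-NEST)@a;Y=(r[...,:2]-NEST)@lat
f=[];
for v in range(12,36):
    u=np.where(L[v])[0]
    if len(u): f.append((Y[v,u[0]],S[v,u[0]]))
f=np.array(f);print("front edge slope(rad), s at 0",np.polyfit(f[:,0],f[:,1],1),f[[0,-1]])
t=np.array([(S[np.where(L[:,u])[0][0],u],Y[np.where(L[:,u])[0][0],u]) for u in range(20,44)]);print("right edge",np.polyfit(t[:,0],t[:,1],1),t[:,1].round(4))
b=np.array([(S[v,u],Y[v,u]) for u in range(18,23) for v in [np.where(L[:,u])[0][-1]]]);print("left edge",b.round(4).tolist())
# guides in original, inner edges in nest coords
W0=np.load("W.npy")
for nm,b in(("R",(249,258,226,257)),("L",(295,304,224,252))):
    q=W0[b[0]:b[1],b[2]:b[3]];q=q[(q[...,2]>.009)&(q[...,2]<.016)];y=(q[:,:2]-NEST)@lat;print(nm,np.percentile(y,[2,50,98]).round(4))
```

```text
front edge slope(rad), s at 0 [-0.01738971 -0.12686117] [[ 0.04588283 -0.12681369]
 [-0.02117969 -0.12544771]]
right edge [-0.02187163  0.05232501] [0.0543 0.0573 0.0576 0.0587 0.0578 0.0581 0.0529 0.0492 0.0536 0.0529
 0.0523 0.0566 0.0563 0.0564 0.0566 0.0507 0.0576 0.0559 0.057  0.0582
 0.0576 0.0578 0.0574 0.0569]
left edge [[-0.1267, -0.0412], [-0.131, -0.0612], [-0.1336, -0.0607], [-0.1368, -0.061], [-0.1396, -0.0608]]
R [0.0613 0.0677 0.0743]
L [-0.0742 -0.0677 -0.0626]
```

The carrier is about 1.4 mm left of centre and its yaw is good. I'll shift it right by 1.2 mm, enter the guides gripped, then slacken the jaws and push until the stop is felt.

Run:
```python
from h import *
a=ax(PN);lat=np.array([a[1],-a[0]]);z=.0438
def P(s,y=.0012): return [*(NEST+s*a+y*lat),z]
for s in (-.27,-.245,-.23,-.215,-.20):
    ctrl.servo_line(P(s),velocity=.06);F=ctrl.get_wrist_force();print(s,"ax",round(F[:2]@a,1),"lat",round(F[:2]@lat,1),"z",round(F[2],1))
    if np.abs(F[:2]).max()>25: break
st()
ctrl.move_gripper(.17);st("slack")
s0=(ctrl.get_tool_pos()[:2]-NEST)@a;s=s0
while s<-.10:
    s+=.006 if s<-.145 else .0015
    ctrl.servo_line(P(s),velocity=.05);F=ctrl.get_wrist_force();f=F[:2]@a
    print(round(s,4),round((ctrl.get_tool_pos()[:2]-NEST)@a,4),"ax",round(f,1),"lat",round(F[:2]@lat,1))
    if f<-15: break
st("end")
p,_=viewer.camera("wrist");cv2.imwrite("pics/w3.png",p);p,_,_=top("pics/t3.png");p,_=viewer.camera("scene");cv2.imwrite("pics/s3.png",cv2.resize(p[140:360,200:420],None,fx=2.7,fy=2.7,interpolation=cv2.INTER_CUBIC))
```

```text
-0.27 ax 1.5 lat 0.9 z 6.0
-0.245 ax 0.6 lat 1.1 z 4.3
-0.23 ax -0.4 lat -0.3 z 4.6
-0.215 ax 0.3 lat -0.0 z 3.8
-0.2 ax 0.0 lat 0.7 z 6.0
 t 8.54 tcp [ 0.4735 -0.0134  0.0438] F [0.7 0.  6. ] w 0.07
slack t 8.79 tcp [ 0.4727 -0.0137  0.0433] F [ 0.2 -0.7  0.5] w 0.171
-0.1937 -0.1933 ax 0.7 lat 0.4
-0.1877 -0.1873 ax -0.2 lat -0.4
-0.1817 -0.1813 ax 0.2 lat -0.6
-0.1757 -0.1753 ax 0.3 lat -0.0
-0.1697 -0.1693 ax -1.0 lat 0.7
-0.1637 -0.1633 ax -0.3 lat 0.2
-0.1577 -0.1573 ax 0.4 lat 0.3
-0.1517 -0.1513 ax -0.2 lat 0.2
-0.1457 -0.1453 ax -0.3 lat -0.6
-0.1397 -0.1393 ax 0.1 lat 0.9
-0.1382 -0.1381 ax -0.1 lat 0.5
-0.1367 -0.1368 ax -1.3 lat 0.7
-0.1352 -0.1352 ax -1.8 lat 0.6
-0.1337 -0.1336 ax -1.2 lat 0.3
-0.1322 -0.1321 ax -1.1 lat -0.2
-0.1307 -0.1306 ax -0.8 lat -0.3
-0.1292 -0.1299 ax -5.2 lat 1.3
-0.1277 -0.1293 ax -8.5 lat 2.9
-0.1262 -0.129 ax -12.8 lat 2.9
-0.1247 -0.1287 ax -17.8 lat 3.7
end t 13.97 tcp [0.4749 0.0574 0.0445] F [  4.1 -17.7   0.1] w 0.175
```

View pics/s3.png

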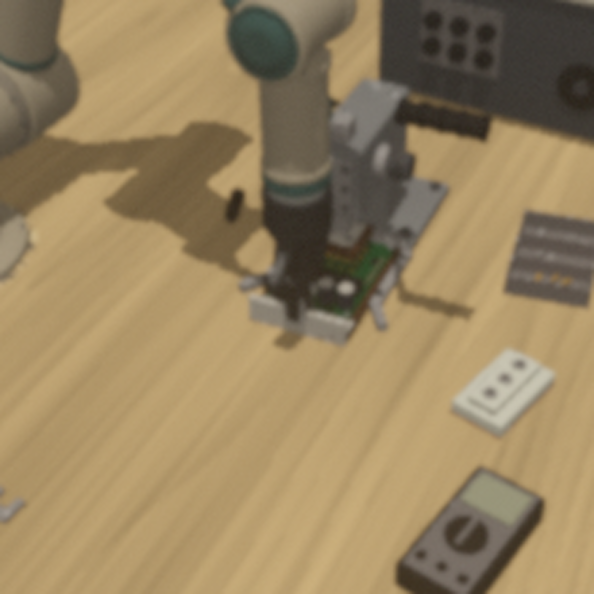

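Firm contact at s≈-0.130, where home predicted about -0.128, and the lateral force stayed low. Now I'll retreat, hover above the grip, and measure both the bar and the grip.

Run:
```python
from h import *
a=ax(PN);lat=np.array([a[1],-a[0]])
def P(s,y,z): return [*(NEST+s*a+y*lat),z]
ctrl.servo_line(P(-.1305,.0012,.0438),velocity=.05);ctrl.move_gripper(.24);st("eased")
ctrl.servo_line(P(-.1305,.0012,.16),velocity=.15)
ctrl.servo_line(P(-.21,.0012,.40),velocity=.25);ctrl.move_gripper(1.0)
for al in np.linspace(0,.70,8):
    g=.87-al;c=P(.037-.2*np.cos(g),.150,.140+.2*np.sin(g));t=.25-al
    print(round(al,2),np.round(c,3),ctrl.inverse_kinematics(c,quat(PN,t)) is not None,end=";")
h=P(-.12,.150,.43);ctrl.reach(h,quat(PN,0));st("hover");print(np.round(ctrl.get_joints(),2))
T=np.eye(4);o=ctrl.get_orientation();T[:3,:3]=Ro.from_quat(np.r_[o[1:],o[0]]).as_matrix();T[:3,3]=ctrl.get_tool_pos()
p,d=viewer.camera("wrist");q=viewer.camera_params("wrist");cv2.imwrite("pics/w4.png",p)
W=cloud(d,q["camera_matrix"],T@q["mount"]);np.save("W4.npy",W)
N=np.stack([(W[...,:2]-NEST)@a,(W[...,:2]-NEST)@lat,W[...,2]],-1)
m=(N[...,2]>.24)&(N[...,2]<.33)&(d>0)&(N[...,1]>.09)&(N[...,1]<.2)&(N[...,0]<-.05)&(N[...,0]>-.14)&(p.max(-1)<70);q=N[m];print("grip nest",m.sum(),np.percentile(q,[2,50,98],axis=0).round(4).tolist())
p,W,d=top("pics/t4.png");N=np.stack([(W[...,:2]-NEST)@a,(W[...,:2]-NEST)@lat,W[...,2]],-1)
m=(N[...,2]>.030)&(N[...,2]<.039)&(d>0)&(abs(N[...,1])<.07)&(N[...,0]>-.16)&(N[...,0]<-.115)
q=N[m];print("bar",m.sum(),np.percentile(q,[2,50,98],axis=0).round(4).tolist(),np.polyfit(q[:,1],q[:,0],1) if m.sum()>5 else "")
```

```text
eased t 14.62 tcp [0.4718 0.0561 0.0437] F [-0.4 -0.6  0. ] w 0.24
0.0 [0.62  0.097 0.293] True;0.1 [0.62  0.083 0.279] True;0.2 [0.621 0.07  0.264] True;0.3 [0.621 0.058 0.248] True;0.4 [0.621 0.048 0.231] True;0.5 [0.621 0.04  0.212] True;0.6 [0.621 0.034 0.193] True;0.7 [0.621 0.029 0.174] True;hover t 18.09 tcp [0.6199 0.0689 0.4296] F [ 0.7 -0.2 -0.7] w 1.001
[-0.    0.32  1.02 -0.    1.8  -1.59]
grip nest 4313 [[-0.1036, 0.1009, 0.2953], [-0.093, 0.1414, 0.3034], [-0.0813, 0.1874, 0.3066]]
bar 108 [[-0.1373, -0.054, 0.0302], [-0.1325, 0.0006, 0.0348], [-0.1283, 0.0589, 0.0383]] [ 0.02365033 -0.13273075]
```

View pics/w4.png

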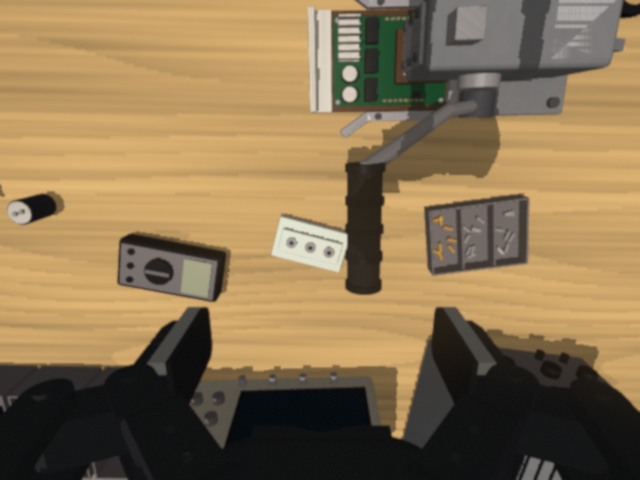

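The grip sits at nest (-0.0925, 0.144), z 0.2935, matching the model. The bar appears yawed by about 1.3° in the coarse top data, so I'll check that in the wrist picture's depth (bar at (318,60)).

Run:
```python
from h import *
a=ax(PN);lat=np.array([a[1],-a[0]]);W=np.load("W4.npy");p=cv2.imread("pics/w4.png")
N=np.stack([(W[...,:2]-NEST)@a,(W[...,:2]-NEST)@lat,W[...,2]],-1)
def fit(x,y):
    m=np.ones(len(x),bool)
    for _ in range(6): c=np.polyfit(x[m],y[m],1);r=y-np.polyval(c,x);m=abs(r)<2.5*max(r[m].std(),3e-4)
    return c.round(4),m.sum(),r[m].std().round(4)
m=(N[...,2]>.028)&(N[...,2]<.04)&(abs(N[...,1])<.068)&(N[...,0]>-.16)&(N[...,0]<-.115)
q=N[m];print("bar all",fit(q[:,1],q[:,0]),np.percentile(q,[2,50,98],axis=0).round(4).tolist())
# bar outer/inner edges by row
o=[];i=[]
for v in range(12,108):
    u=np.where(m[v])[0]
    if len(u)>3: o.append(N[v,u[0]]);i.append(N[v,u[-1]])
o=np.array(o);i=np.array(i);print("outer",fit(o[:,1],o[:,0]),"inner",fit(i[:,1],i[:,0]))
# right slab edge and right guide
m=(N[...,2]>.009)&(N[...,2]<.02)&(N[...,1]>.04)&(N[...,1]<.062)&(N[...,0]>-.125)&(N[...,0]<-.03)
e=[N[np.where(m[:,u])[0][-1],u] for u in range(335,440) if m[:,u].sum()>3];e=np.array(e);print("slab right",fit(e[:,0],e[:,1]),len(e))
m=(N[...,2]>.006)&(N[...,2]<.017)&(N[...,1]>.063)&(N[...,1]<.08)&(N[...,0]>-.058)&(N[...,0]<.02);q=N[m];print("guideR",fit(q[:,0],q[:,1]),m.sum())
m=(N[...,2]>.17)&(N[...,2]<.19)&(abs(N[...,1])<.05)
e=[N[np.where(m[:,u])[0][-1],u] for u in range(430,600) if m[:,u].sum()>3];e=np.array(e);print("head right edge",fit(e[:,0],e[:,1]))
cv2.imwrite("pics/w4c.png",cv2.resize(p[0:180,280:480],None,fx=3.3,fy=3.3,interpolation=cv2.INTER_CUBIC))
```

```text
bar all (array([ 0.0135, -0.1336]), np.int64(687), np.float64(0.0023)) [[-0.1379, -0.0555, 0.0319], [-0.1336, -0.0007, 0.0338], [-0.1298, 0.0592, 0.0358]]
outer (array([ 0.0156, -0.137 ]), np.int64(96), np.float64(0.0004)) inner (array([ 0.0113, -0.1303]), np.int64(96), np.float64(0.0003))
slab right (array([-0.0247,  0.0589]), np.int64(53), np.float64(0.0003)) 57
guideR (array([-0.0137,  0.0678]), np.int64(428), np.float64(0.0028)) 428
head right edge (array([-0.0177,  0.0308]), np.int64(170), np.float64(0.0001))
```

View pics/w4c.png

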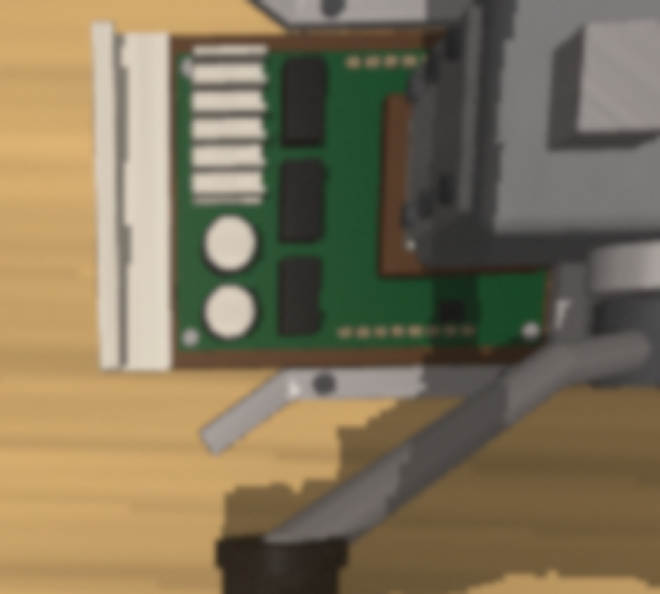

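Run:
```python
from h import *
a=ax(PN);lat=np.array([a[1],-a[0]]);W=np.load("W4.npy");p=cv2.imread("pics/w4.png")
N=np.stack([(W[...,:2]-NEST)@a,(W[...,:2]-NEST)@lat,W[...,2]],-1)*1000
for v in (86,92,97,102): print(v,[(u,*N[v,u].round(0).astype(int).tolist(),p[v,u].tolist()) for u in range(440,456)])
```

```text
86 [(440, 34, 30, 15, [39, 70, 24]), (441, 35, 30, 15, [40, 71, 26]), (442, 36, 30, 16, [39, 70, 26]), (443, 38, 30, 14, [38, 69, 29]), (444, 38, 30, 16, [39, 66, 41]), (445, 40, 30, 15, [41, 64, 62]), (446, 42, 30, 14, [52, 65, 77]), (447, 43, 30, 13, [60, 66, 75]), (448, 43, 31, 18, [64, 66, 70]), (449, 44, 31, 20, [70, 71, 75]), (450, 44, 31, 23, [78, 79, 83]), (451, 46, 31, 22, [81, 83, 86]), (452, 47, 31, 22, [82, 83, 87]), (453, 49, 31, 21, [81, 83, 86]), (454, 50, 31, 21, [81, 83, 86]), (455, 51, 31, 23, [80, 82, 85])]
92 [(440, 34, 38, 16, [38, 70, 26]), (441, 35, 38, 16, [39, 69, 26]), (442, 36, 38, 16, [39, 70, 26]), (443, 38, 38, 15, [39, 69, 33]), (444, 39, 38, 16, [40, 66, 50]), (445, 41, 38, 16, [44, 61, 67]), (446, 43, 37, 11, [56, 63, 73]), (447, 43, 38, 15, [71, 75, 80]), (448, 43, 38, 20, [97, 100, 105]), (449, 44, 38, 22, [126, 129, 134]), (450, 45, 38, 22, [133, 136, 142]), (451, 47, 38, 20, [123, 125, 131]), (452, 48, 38, 21, [105, 107, 113]), (453, 49, 38, 21, [90, 91, 96]), (454, 51, 38, 21, [83, 85, 89]), (455, 51, 38, 23, [81, 83, 87])]
97 [(440, 35, 44, 16, 
[... 351 characters left out ...]
), (451, 47, 44, 23, [86, 89, 92]), (452, 48, 44, 22, [82, 84, 88]), (453, 49, 44, 24, [82, 83, 88]), (454, 51, 44, 21, [82, 84, 88]), (455, 52, 44, 22, [81, 82, 87])]
102 [(440, 35, 50, 16, [71, 75, 75]), (441, 36, 50, 17, [68, 73, 72]), (442, 38, 50, 16, [58, 66, 61]), (443, 39, 50, 16, [42, 52, 47]), (444, 41, 50, 15, [34, 44, 46]), (445, 42, 50, 15, [41, 47, 54]), (446, 44, 50, 13, [54, 58, 62]), (447, 44, 50, 17, [64, 67, 70]), (448, 44, 50, 21, [73, 75, 79]), (449, 45, 50, 21, [78, 80, 84]), (450, 46, 50, 22, [80, 82, 86]), (451, 47, 51, 23, [80, 82, 86]), (452, 49, 50, 22, [81, 83, 86]), (453, 51, 50, 21, [81, 83, 86]), (454, 52, 50, 22, [80, 82, 86]), (455, 53, 50, 22, [79, 81, 85])]
```

The slab's leading end (s≈43 mm) meets the stop face (43–44 mm) with no gap, and the bar is square to the press: the carrier is home. Now I'll take the grip and turn the lever along its arc.

```bash
cat > lev.py <<'E'
from h import *
a=ax(PN);lat=np.array([a[1],-a[0]])
T0=.25
def pose(al,back=.003,y=.148):
    g=.87-al;q=quat(PN,T0-al);tz=Ro.from_quat(np.r_[q[1:],q[0]]).apply([0,0,1])
    s=.0365-.2*np.cos(g);z=.1405+.2*np.sin(g)
    return np.r_[NEST+s*a+y*lat,z]-back*tz,q
def angle():
    o=ctrl.get_orientation();tz=Ro.from_quat(np.r_[o[1:],o[0]]).apply([0,0,1])
    c=np.array(ctrl.get_tool_pos())+.003*tz;s=(c[:2]-NEST)@a
    return .87-np.arctan2(c[2]-.1405,.0365-s),np.hypot(c[2]-.1405,.0365-s)
E
python3 - <<'E'
from lev import *
P,q=pose(0,.09);ctrl.reach(P,q);st("approach")
P,q=pose(0);ctrl.servo_line(P,velocity=.08);st("at")
ctrl.move_gripper(0.0);st("shut");print(angle())
for al in np.arange(.06,.55,.06):
    P,q=pose(al);ctrl.servo_line(P,attitude=q,velocity=.06)
    print(round(al,2),np.round(angle(),3),np.round(ctrl.get_wrist_force(),1))
    if np.linalg.norm(ctrl.get_wrist_force())>35: break
st("end");p,_=viewer.camera("wrist");cv2.imwrite("pics/w5.png",p)
E
```

```text
approach t 18.57 tcp [0.6159 0.1199 0.3797] F [ 0.4 -0.2  0.2] w 1.002
at t 19.82 tcp [0.6183 0.0977 0.2969] F [-0.1  0.1  0.5] w 1.0
shut t 20.42 tcp [0.618  0.0987 0.2959] F [-0.4  4.1 -1. ] w 0.263
(np.float64(-0.002973067355341863), np.float64(0.1989897509716331))
0.06 [0.06  0.199] [ 1.3  4.8 -2.9]
0.12 [0.12  0.199] [ 2.8  4.8 -2.7]
0.18 [0.18  0.199] [ 1.3  7.  -2.5]
0.24 [0.239 0.199] [ 2.5  6.7 -3.5]
0.3 [0.299 0.199] [ 3.3  6.9 -2.5]
0.36 [0.358 0.199] [ 3.3  7.4 -1.9]
0.42 [0.417 0.199] [ 3.8  8.6 -0.9]
0.48 [0.477 0.199] [ 3.6  8.5 -0.6]
0.54 [0.535 0.199] [3.7 9.  0.5]
end t 23.57 tcp [0.6204 0.0373 0.2086] F [3.7 9.  0.5] w 0.262
```

Run:
```python
from lev import *
def tang():
    F=ctrl.get_wrist_force();g=.87-angle()[0];return round((F[:2]@a)*np.sin(g)+F[2]*np.cos(g),1)
c=.54
for al in (.57,.60,.63,.65,.66):
    P,q=pose(al);ctrl.servo_line(P,attitude=q,velocity=.04);ctrl.hold(.15);print(al,np.round(angle(),3),tang())
    c=al
for _ in range(4):
    e=.66-angle()[0]
    if abs(e)<.004: break
    c+=e;P,q=pose(c);ctrl.servo_line(P,attitude=q,velocity=.03);ctrl.hold(.2);print("corr",round(c,4),np.round(angle(),4),tang())
ctrl.hold(.5);st("hold");print(angle(),tang(),np.round(ctrl.get_joint_vel(),3).max())
p,_=viewer.camera("scene");pc=p[140:300,240:400];p2,_,_=top("pics/t6.png")
cv2.imwrite("pics/c6.png",np.hstack([cv2.resize(pc,(400,400),interpolation=cv2.INTER_CUBIC),cv2.resize(p2[190:350,150:310],(400,400),interpolation=cv2.INTER_CUBIC)]))
```

```text
0.57 [0.563 0.199] 2.6
0.6 [0.592 0.199] 3.6
0.63 [0.622 0.199] 3.8
0.65 [0.641 0.199] 3.8
0.66 [0.651 0.199] 4.4
corr 0.669 [0.6596 0.1987] 4.4
hold t 26.72 tcp [0.6207 0.0302 0.1847] F [3.5 8.  2.2] w 0.262
(np.float64(0.6597011462158104), np.float64(0.19873046558491278)) 3.8 0.0
```

View pics/c6.png

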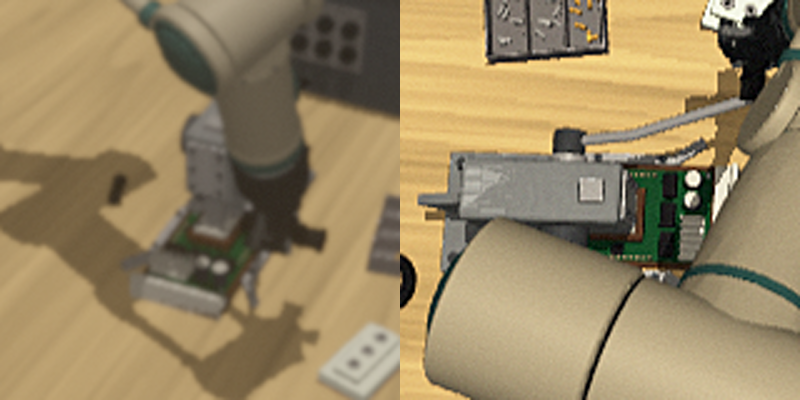

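Lever force reads about 4 N tangential against 8 N expected, though a rigid grip also carries moment. I'll cross-check using the ram's own height drop in the top depth and the wrist moment.

Run:
```python
from lev import *
W0=np.load("W.npy");ds=[viewer.camera("top")[1] for _ in range(3)];d=np.median(ds,0);q=viewer.camera_params("top")
W=cloud(d,q["camera_matrix"],np.linalg.inv(q["camera_from_world"]))
def reg(W,s0,s1,y0,y1,z0,z1):
    S=(W[...,:2]-NEST)@a;Y=(W[...,:2]-NEST)@lat;z=W[...,2]
    m=(S>s0)&(S<s1)&(Y>y0)&(Y<y1)&(z>z0)&(z<z1);return np.median(z[m]).round(4),m.sum()
for nm,b in(("ram top",(-.008,.008,-.008,.008,.15,.26)),("head",(.03,.06,-.02,.02,.15,.26)),("plate front",(-.06,-.034,-.02,.03,.018,.08))): print(nm,reg(W0,*b),reg(W,*b))
print((W0[255:275:3,216:236:3,2]*1000).round(0).astype(int));print((W[255:275:3,216:236:3,2]*1000).round(0).astype(int))
print("F",np.round(ctrl.get_wrist_force(),2),"M",np.round(ctrl.get_ft_torque(),2))
# moment about lever axis (left axis) if M is at TCP
F=np.array(ctrl.get_wrist_force());M=np.array(ctrl.get_ft_torque());L=np.r_[NEST+.0365*a+.148*lat,.1405];r=np.array(ctrl.get_tool_pos())-L;ay=np.r_[lat,0]
print("axis torque TCP",(M+np.cross(r,F))@ay,"force only",np.cross(r,F)@ay, "M only",M@ay)
```

```text
ram top (np.float64(0.2107), np.int64(37)) (np.float64(0.1939), np.int64(41))
head (np.float64(0.1857), np.int64(184)) (np.float64(0.1855), np.int64(178))
plate front (np.float64(nan), np.int64(0)) (np.float64(0.0298), np.int64(73))
[[184 188 185 180 188 185 185]
 [185 188 194 184 187 186 186]
 [183 185 204 206 206 196 188]
 [181 184 209 210 212 191 189]
 [184 187 215 213 211 184 186]
 [188 188 191 187 194 184 183]
 [185 185 188 186 183 183 185]]
[[187 187 184 187 182 185 188]
 [185 186 188 185 188 182 185]
 [187 185 194 194 196 189 186]
 [186 184 194 192 195 188 184]
 [185 185 194 195 192 187 185]
 [187 187 188 190 192 185 185]
 [185 187 184 188 184 187 182]]
F [2.77 8.82 1.67] M [ 0.55 -0.4   0.01]
axis torque TCP -0.1766261224764898 force only -0.7148093980610433 M only 0.5381832755845535
  return _methods._mean(a, axis=axis, dtype=dtype,
  ret = ret.dtype.type(ret / rcount)
```

Ram drop measured at 16.8 mm (target 16.5), with the lever at 0.660 rad, so the stroke is right. Handing in.

Run:
```python
from lev import *
print(angle());st();ctrl.finish_job()
```

```text
(np.float64(0.6596062010394688), np.float64(0.19873416654571677))
 t 26.97 tcp [0.6207 0.0302 0.1847] F [2.8 8.8 1.7] w 0.268
the job is handed in; nothing more can be done
```

I slid the carrier pads-first into the press until it was home, then turned the lever down to the working stroke. I handed the job in at about 27 s while still gripping the lever; no verdict is reported.

- **Carrier:** I gripped it by the push bar to slide and turn it, then loosened the jaws for the last stretch and pushed until about 18 N built up at the expected place. A wrist-camera check, taken before the lever moved, showed the leading end against the back stop with no visible gap. The push bar was square to the press to within about 0.2–0.3°.
- **Lever:** It is held at 0.660 rad. The top camera's depth shows the ram down 16.8 mm against a target of about 16.5 mm, so the probes should be in by about 4 mm (roughly ±0.5 mm) and not bottomed. I did not see the probes themselves.
- **Disagreement:** The wrist force along the lever's arc read about 4 N, not the 8 N given for the working stroke. The rigid grip also carries some moment, and I could not reconcile the two. I trusted the lever angle and the ram drop, which agree.
- **Other bench items:** I did not touch the other things on the bench, and saw none moved in the pictures I viewed. I did not check each of them at the end.

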